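Refit the missing snap ring on a pasta machine's gear axle

ROBOT

A 6-joint arm with a two-finger parallel gripper is mounted at the origin on a cart in front of the work surface, level with it; the furniture and walls round the work are solid. World frame = base frame: x ahead of the robot, y to its left, z up, the work surface at z = 0. Lengths are in m, angles in rad, forces in N, time in s.
With the tool pointing down it reaches from about 0.25 to 0.725 m from the base axis. Payload 4 kg.
Tool frame: the origin (TCP) lies midway between the tips of the shut fingers; the grasp point (between the pads) lies 19 mm behind it; z points along the fingers, y is the line along which they close (so a half turn about z gives the same grasp; the last joint's range is limited). The gripper opens to 85 mm and grips with 20 to 120 N. Pads are 22 mm wide; open, the fingers measure 114 mm over their backs; the gripper's body (76 mm by 85 mm) begins 54 mm behind the grasp point. The pads swing forward as they close: fully open they stand 13 mm farther back than shut.
Start: joints at [0, 0.241, 0.005, 1.335, 0, 1.571], TCP at [0.5, -0, 0.231] pointing down, gripper open.
Joint ranges: [-2.72, 2.72], [-1.05, 1.87], [-1.09, 1.28], [-1.99, 2.15], [-1.42, 1.44], [-3.14, 3.14]. Speed limits (rad/s): [2.79, 2.79, 3.14, 3.14, 3.14, 3.14].

INTERFACE

Orientations are given as a unit quaternion [x, y, z, w].
In Python, from workcell import bot, camera, job_done gives the robot as it stands.
- The arm moves only by the tool carry_out, never from a script. Its argument "plan" is a list of rows, each an object of numbers: "dx", "dy", "dz": the shift along the tool's x, y, z in mm; "twist": the turn about the tool's z in degrees; "fingers": the closure, from -1 (fully open) to 1 (shut). In form: [{"dx": .., "dy": .., "dz": .., "twist": .., "fingers": ..}, ...]. A call has exactly 5 rows; each row is the pose to reach, as a shift and turn from the pose commanded when the call began, along the tool's axes at that moment; what a row does not reach only later rows make up. A row lasts 1/12 s, in which the tool goes at most 41.7 mm and 7.16 degrees, less where a joint would pass 70% of its speed; a pose out of reach is approached as far as the arm can. A call with a gripper value outside its range is refused whole. The fingers move at their own pace and stop on an object; the grip force is fixed at half the most. Time passes only in rows, so rows that repeat a pose let the fingers close, or fill a call up. It gives the time, the measured TCP pose, the force, the opening and the grip force at its end, in the units of the state.
- bot.get_obs(): the state, without advancing time (a new reading comes with each control period).
- camera(name): name is "scene" or "side" or "wrist"; returns a dict with "image" (384x512x3 uint8, red, green, blue), "intrinsics" (3x3 intrinsics, pixels), "eye" and "attitude" of the camera in the world. Camera axes: x right, y down, z forward; pixel columns grow to the right and rows downward; lengths in m; the calibration is good to about 2 mm. A picture is of the moment at which its call begins. There is no depth.
- job_done(): hands the job in; it is judged then, once.
The state is a dict: "clock": time; "joint_pos": joint angles; "joint_vel": joint speeds; "tau": joint torques, N m; "eef_pos": TCP position; "tool_rot": TCP orientation; "ft_force": force on the tool from outside, world axes, zero at the start; "ft_torque": the same for the moment, N m; "grip_width": finger opening in m; "grasp_force": force on a finger pad.
Only numpy, scipy, OpenCV 4.12 (cv2) and the standard library are available. Lean on these libraries where they do the work, as an engineer would, in place of code of your own. Each camera call takes 0.05 s, during which the arm holds its last target. There are 200 camera calls.

TASK

The gear case of the pasta machine is open and one of its two axles still lacks its snap ring. Take the snap-ring pliers from the wooden block, spread the loose ring that lies on the cover with them, and lower it over the axle that has no ring until it is level with the groove, without forcing it and without disturbing the mug, the note pad or the blue capsule. Finish there: keep hold of the pliers with the ring still spread, level and free round the groove, resting on nothing.

Things in the scene. Friction and masses are not known exactly. Their poses are not given: they have to be found in the camera images.
- pliers: snap-ring pliers with blue sleeves, 138 mm tall, 140 g, standing upright, nose down, in the wooden block; lift them 50 mm straight up to take them out. Origin midway between the closed tips, at their lower end; z up to the handles; the handles lie apart along y. Half a turn about z makes no difference. Each tip is 5 mm in x; closed, both together are 6.2 mm wide in y
- pliers_grip (a point): midway between the two handle sleeves, 115 mm straight above the tips: grip here, closing along the pliers' y. The sleeves are 45 mm apart over the outside here (48 mm a little higher up) and 13 mm thick in x; they reach 23 mm above and 29 mm below this point
- pliers_squeeze (a joint): angle between the halves of the pliers: 0 = handles apart, tips closed (a spring keeps them so; the handles start to move at 8 N), 0.37 = squeezed to the stop (about 24 mm over the handles; 12 N, 18 N with the ring on), tips 26.6 mm over their outer faces and 1 to 2 mm lower, seen from the gripping fingers, than when closed
- tool_block: wooden block 48 x 62 x 50 mm with the slot the pliers stand in; origin under its centre, z up. The nose reaches 42 mm into the slot; fixed
- ring: loose dark steel snap ring, C-shaped, 4 mm thick, 38 mm long, 30 mm wide, 30 g, flat on the cover. Origin at its back (away from the gap), on the underside; relaxed, x points from the back to the gap, z up (the frame is that of the +y half and turns with it, by half the spread). Two straight ears face each other across the gap, 26 to 37 mm from the origin, 15 mm apart when relaxed
- ring_gap (a point): middle of the gap of the relaxed ring, 31.5 mm from the origin along x, at half thickness (2 mm). The closed tips go down here, side by side across the gap, until about level with the ring's underside; spreading them pushes the ears apart and friction on the ears' flat inner faces then carries the ring
- ring_center (a point): centre of the ring's hole once it is fully spread, at half thickness (15.7 mm along x and -3.2 mm along y from the ring's origin); it then lies 13.5 mm from the middle of the pliers' tips, towards the back of the ring. The spread hole is a circle of 28 mm diameter; relaxed it is only about 21 mm wide
- ring_spread (a joint): how far the ring is spread: 0 relaxed, 0.40 = hole round, 28 mm; its own spring closes it, with about 6 N at the ears when spread
- gear_case: red open gear case, 76 x 136 mm in x and y, 30 mm high, fixed, on the worktop; origin under its centre, z up. Two axles stand in it at y = +30 and -30 mm, 24 mm in diameter, with tapered ends, tops 56 mm above the origin. Each has a groove 20 mm in diameter, 40 to 48 mm above the origin, just over a washer 34 mm wide on the gear hub
- groove_a (a point): middle of the groove of the axle at the case's +y end, on the axle's line
- groove_b (a point): middle of the groove of the axle at the case's -y end, on the axle's line
- fitted_ring: the snap ring that is already seated in the groove of one of the two axles (fixed to it); origin on that axle's line, 5.5 mm below the middle of the groove. The other axle is the one without a ring
- case_cover: the case's cover, lying flat inner face up, 76 x 136 mm, top 5 mm above the worktop, fixed; origin under its centre
- mug_dip: green and white mug, 91 mm tall, bystander; origin under its bottom
- shopping_pad: yellow note pad, 140 x 92 x 11 mm, bystander; origin under its centre
- capsule_2: blue coffee capsule, 37 mm wide, 29 mm tall, bystander; origin under its centre
There are look-alikes about, which are no part of the job. There is more than one size of the pliers; the job needs the larger.

How it is judged:
On the way:
1. the ring is carried on the pliers, spread, clear of the cover (value of joint ring_spread above 0.3 rad and height (world z) of ring_center above 0.03 m and contact force between ring and case_cover below 0.05 N and contact force between pliers and ring above 1.5 N and contact force between the fingers and pliers above 4 N), for 0.2 s.
At the end, for the whole second after the job is handed in: The ring surrounds the axle without a ring: hole within 4 mm of its axis, half thickness within 3 mm of the groove's middle, tilt under 0.15 rad, spread over 0.30 rad, still, pressing on the case with under 3 N; the pliers carry it (over 1.5 N) and the fingers grip the pliers (over 4 N) (((horizontal distance between fitted_ring and groove_b below 0.015 m and horizontal distance between ring_center and groove_a below 0.004 m and z of ring_center in the frame of groove_a between -0.003 and 0.003 m) or (horizontal distance between fitted_ring and groove_a below 0.015 m and horizontal distance between ring_center and groove_b below 0.004 m and z of ring_center in the frame of groove_b between -0.003 and 0.003 m)) and value of joint ring_spread above 0.3 rad and contact force between pliers and ring above 1.5 N and contact force between the fingers and pliers above 4 N and angle between ring's own z axis and vertical below 0.15 rad and contact force between ring and gear_case below 3 N and linear speed of ring below 0.02 m/s); the arm keeps its last pose, push and grip.
It fails at once if the fingers touch the ring instead of the pliers (contact force between the fingers and ring above 0.5 N).
It fails at once if the ring is forced against an axle or gear (over 20 N) (contact force between ring and gear_case above 20 N).
It fails at once if the ring is put on the axle that already has one ((horizontal distance between fitted_ring and groove_a below 0.015 m and horizontal distance between ring_center and groove_a below 0.012 m and z of ring_center in the frame of groove_a below 0.01 m) or (horizontal distance between fitted_ring and groove_b below 0.015 m and horizontal distance between ring_center and groove_b below 0.012 m and z of ring_center in the frame of groove_b below 0.01 m)).
It fails at once if the mug, the note pad or the blue capsule is disturbed (moved over 25 mm) (distance of any of mug_dip, shopping_pad, capsule_2 from where it was at the start of the episode above 0.025 m).
It also fails if it takes over 42 s, if anything falls off the work surface, if the arm or the gripper's body presses on something with over 40 N, if the wrist force passes 120 N, or if a joint passes its speed limit or range.

## Working session

There is one attempt and no reset: what is moved stays moved. The work goes in short steps, Python scripts to look and compute and a tool call to move; the robot and the scene stay as the last step left them, time stands still between calls to the robot, and variables do not carry over. Pictures are saved under pics/ and viewed, at most 10 in all, crops included, and the job is handed in when it is done.

Besides the shell and the picture viewer there is one more tool, called after ">>>" as name(argument=value, ...), one argument or row to a line, values as JSON. carry_out: Moves the arm, as the interface text tells. Its arguments: {"type":"object","properties":{"plan":{"type":"array","items":{"type":"object","properties":{"dx":{"type":"number"},"dy":{"type":"number"},"dz":{"type":"number"},"twist":{"type":"number"},"fingers":{"type":"number"}}}}},"required":["plan"]}

```bash
mkdir -p pics; ls; cat > h.py <<'E'
import numpy as np, cv2, json
from scipy.spatial.transform import Rotation as R
from workcell import bot, camera, job_done
def cam(n, tag):
    c=camera(n); cv2.imwrite(f'pics/{tag}.png',c['image'][:,:,::-1])
    np.savez(f'pics/{tag}.npz',image=c['image'],K=np.array(c['intrinsics']),eye=np.array(c['eye']),att=np.array(c['attitude']))
    return load(tag)
def load(tag): return dict(np.load(f'pics/{tag}.npz'))
def rot(c):
    a=c['att']; return a if a.shape==(3,3) else R.from_quat(a).as_matrix()
def ray(c,u,v): 
    d=rot(c)@np.linalg.solve(c['K'],[u,v,1.]); return d/np.linalg.norm(d)
def onz(c,u,v,z):
    d=ray(c,u,v); return c['eye']+d*(z-c['eye'][2])/d[2]
def proj(c,p):
    q=c['K']@(rot(c).T@(np.asarray(p)-c['eye'])); return q[:2]/q[2]
def tri(c1,p1,c2,p2):
    d1,d2=ray(c1,*p1),ray(c2,*p2); t=np.linalg.lstsq(np.c_[d1,-d2],c2['eye']-c1['eye'],rcond=None)[0]
    a,b=c1['eye']+t[0]*d1,c2['eye']+t[1]*d2; return (a+b)/2,np.linalg.norm(a-b)
E
python3 - <<'E'
from h import *
a=cam('scene','s0');b=cam('side','d0');w=cam('wrist','w0')
for c in (a,b,w): print(c['eye'],c['att'],c['K'][0])
print(bot.get_obs())
cv2.imwrite('pics/sd0.png',cv2.resize(np.vstack([a['image'],b['image']])[:,:,::-1],None,fx=.78,fy=.78)[:600])
E
```

```text
pics
[-0.2822548  -0.57996842  0.68189555] [ 0.76274617 -0.42977439  0.23295614 -0.42337181] [437.50996873   0.         252.84384293]
[0.30633696 0.64633133 0.83154776] [-0.12477778  0.90742414 -0.39617502  0.06369692] [402.31354128   0.         258.71372378]
[0.4995763  0.08495548 0.37328324] [ 9.86205382e-01  2.38545803e-04 -7.39913887e-04  1.65524437e-01] [266.8260541    0.         255.34155882]
{'clock': 0.15, 'joint_pos': array([3.30853917e-05, 2.41247076e-01, 4.05676347e-03, 1.33523414e+00,
       3.18389420e-07, 1.57078846e+00]), 'joint_vel': array([ 0.00027012, -0.00267575,  0.00443386,  0.00016769,  0.00063938,
       -0.00081347]), 'tau': array([-1.62746033e-03, -3.72633219e+01,  2.52638429e+01,  1.23480460e-02,
       -1.30651040e-05,  1.49362950e-05]), 'eef_pos': array([4.99518143e-01, 1.66233846e-05, 2.30622722e-01]), 'tool_rot': array([ 7.07092067e-01,  7.07121027e-01, -5.75522284e-04, -5.75732905e-04]), 'ft_force': array([-0.74510979, -0.60574309, -0.3294661 ]), 'ft_torque': array([-0.07882183,  0.01301935,  0.01309439]), 'grasp_force': 0.0, 'grip_width': 0.08521589975708915}
```

View pics/sd0.png

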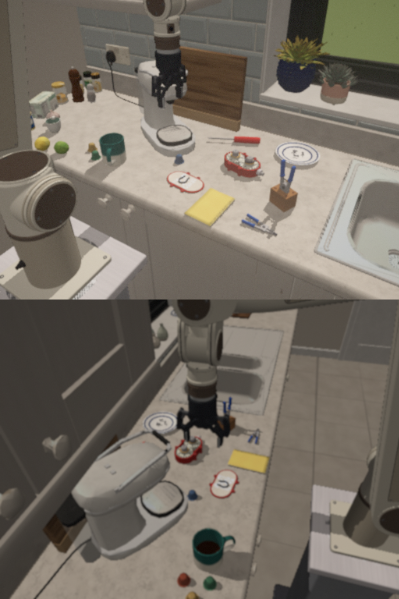

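View pics/w0.png

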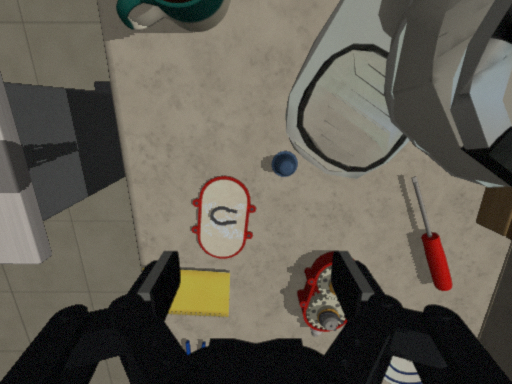

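The scene view shows the standing pliers at about (368,220), the cover with the ring at about (237,233) and the case at about (311,207). The wrist view shows the ring at (223,215) with its gap to the right, and the case at (322,297). I'll zoom in next.

```bash
python3 - <<'E'
from h import *
a=load('s0')['image'];b=load('d0')['image'];w=load('w0')['image']
f=lambda im,x0,y0,x1,y1,s:cv2.resize(im[y0:y1,x0:x1],None,fx=s,fy=s,interpolation=cv2.INTER_CUBIC)
A=f(a,205,180,405,310,4)
cv2.imwrite('pics/za.png',A[:520,:,::-1])
B=f(b,210,110,360,260,4)
cv2.imwrite('pics/zb.png',B[:,:,::-1])
E
```

```text
(no output)
```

View pics/za.png

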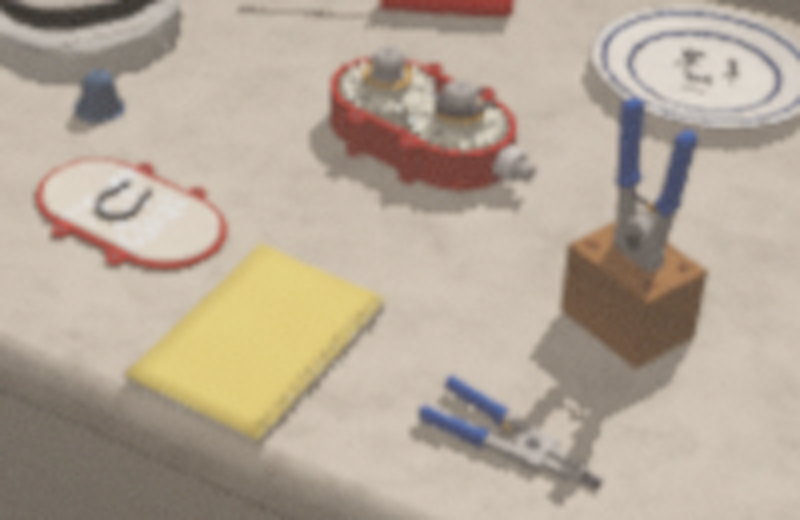

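View pics/zb.png

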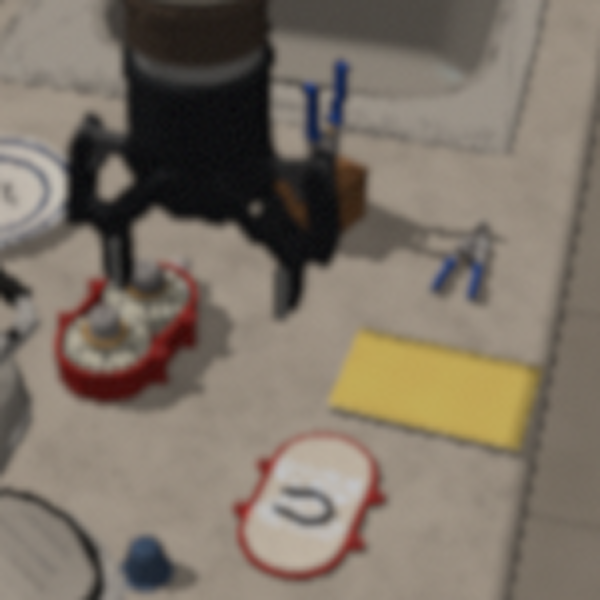

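The crops show the case's two axles at za(390,68) and za(460,100), the ring at za(122,200), and the standing pliers' sleeves topping out at za(632,103) and za(685,137). I can't yet tell which axle carries the ring, so I'll need a closer wrist view. First I'll measure what I can.

```bash
cat >> h.py <<'E'
def blobs(m,amin):
    n,l,s,c=cv2.connectedComponentsWithStats(m.astype(np.uint8)); return [(s[i,4],s[i,:4],c[i],l==i) for i in range(1,n) if s[i,4]>=amin]
def hsv(c): return cv2.cvtColor(c['image'],cv2.COLOR_RGB2HSV).astype(int)
def mblue(c): h=hsv(c); return (abs(h[...,0]-112)<14)&(h[...,1]>130)&(h[...,2]>50)
def ends(mask):
    p=np.argwhere(mask)[:,::-1].astype(float); m=p.mean(0); d=np.linalg.svd(p-m)[2][0]
    if d[1]>0:d=-d
    t=(p-m)@d; return m, m+d*t.max(), m+d*t.min()
E
python3 - <<'E'
from h import *
a=load('s0');b=load('d0');w=load('w0')
for n,c in(('s',a),('d',b),('w',w)):
    for s in blobs(mblue(c),12):
        if s[2][0]>205 or n=='w': print(n,s[0],s[1],np.round(ends(s[3]),1).tolist())
for n,c in(('s',a),('d',b),('w',w)):
    h=hsv(c); red=((h[...,0]<6)|(h[...,0]>174))&(h[...,1]>130)&(h[...,2]>70)
    for s in blobs(red,100): print(n,'red',s[0],s[1],s[2])
# axle tops from eye, scene & side
sa=[(205+390/4,180+52/4),(205+460/4,180+86/4)]; sb=[(210+104/4,110+315/4),(210+150/4,110+272/4)]
for p in sa:
  print('s',onz(a,*p,.056))
for p in sb: print('d',onz(b,*p,.056))
E
```

```text
d 20 [293 126   3  14] [[294.3, 132.7], [295.1, 126.0], [293.6, 139.1]]
d 15 [287 132   2  13] [[287.9, 137.3], [287.7, 132.0], [288.1, 144.0]]
w 47 [186 341   5  14] [[187.5, 347.8], [187.0, 341.0], [188.0, 354.0]]
w 13 [202 343   3   5] [[203.0, 345.0], [203.6, 342.9], [202.4, 347.1]]
s red 208 [301 175  32   9] [316.70192308 178.86538462]
d red 153 [224 181  35  28] [243.13071895 197.73202614]
w red 704 [191 176  65  83] [223.34943182 212.82954545]
w red 910 [424 233  28  58] [438.19230769 262.96923077]
w red 401 [299 262  33  70] [312.39401496 295.63341646]
s [ 0.62588874 -0.1732587   0.056     ]
s [ 0.61187936 -0.23023118  0.056     ]
d [ 0.62276343 -0.16698688  0.056     ]
d [ 0.60483017 -0.22159912  0.056     ]
```

```bash
python3 - <<'E'
from h import *
a=load('s0');b=load('d0');w=load('w0')
h=hsv(a); m=(abs(h[...,0]-112)<16)&(h[...,1]>85); m[:,:340]=0
for s in blobs(m,12): print(s[0],s[1],np.round(ends(s[3]),1).tolist())
h=hsv(b); m=(abs(h[...,0]-112)<16)&(h[...,1]>85); m[:,:280]=0;m[150:]=0
for s in blobs(m,12): print('d',s[0],s[1],np.round(ends(s[3]),1).tolist())
T=[(362.8,205.5),(376.8,213.7)]; B=[(361.7,226),(372.3,231.5)]
S=[(295.2,126),(287.8,132)];SB=[(293.6,140.5),(288.3,145)]
for i in 0,1:
  for j in 0,1: print(i,j,tri(a,T[i],b,S[j]), tri(a,B[i],b,SB[j]))
# block top center in scene: corners crop
for p in [(567,247),(640,300),(706,270),(630,222)]: print(onz(a,205+p[0]/4,180+p[1]/4,.05))
# ring
h=cv2.cvtColor(w['image'],cv2.COLOR_RGB2GRAY)
sub=w['image'][195:240,200:250].astype(int); 
m=np.zeros(h.shape,bool); m[195:240,203:242]=h[195:240,203:242]<100
for s in blobs(m,10): print('ring',s[0],s[1],s[2]); 
E
```

```text
d 30 [293 126   4  15] [[294.2, 132.7], [294.9, 126.0], [293.4, 140.0]]
d 30 [286 131   4  14] [[287.5, 137.5], [286.9, 130.9], [288.1, 144.1]]
0 0 (array([ 0.49688976, -0.37279146,  0.16005389]), np.float64(0.0017458677571423845)) (array([ 0.50028208, -0.3761099 ,  0.10466508]), np.float64(0.001189717133256865))
0 1 (array([ 0.51874919, -0.36555523,  0.14239304]), np.float64(0.0036249399984605067)) (array([ 0.51648218, -0.37080589,  0.09041217]), np.float64(0.0028055864815213004))
1 0 (array([ 0.50354421, -0.40199892,  0.14306394]), np.float64(0.002862895014109906)) (array([ 0.50593786, -0.39804506,  0.09176619]), np.float64(0.004361250057032807))
1 1 (array([ 0.52621891, -0.39544947,  0.1243898 ]), np.float64(0.00853023396929485)) (array([ 0.52258971, -0.39312048,  0.07694027]), np.float64(0.008566098166918548))
[ 0.49808379 -0.3480159   0.05      ]
[ 0.47481908 -0.39933252  0.05      ]
[ 0.51860151 -0.42238117  0.05      ]
[ 0.53878856 -0.37096822  0.05      ]
ring 177 [210 206  27  19] [222.02259887 215.40112994]
```

>>> carry_out(
  plan=[
    {"dx": -35,"dy": 10,"dz": 0,"twist": 0,"fingers": -1},
    {"dx": -70,"dy": 20,"dz": 0,"twist": 0,"fingers": -1},
    {"dx": -105,"dy": 30,"dz": 0,"twist": 0,"fingers": -1},
    {"dx": -140,"dy": 40,"dz": 0,"twist": 0,"fingers": -1},
    {"dx": -175,"dy": 50,"dz": 0,"twist": 0,"fingers": -1},
  ],
)

```text
clock: 0.57
eef_pos: [0.55, -0.1765, 0.231]
tool_rot: [0.707, 0.707, -0.0, -0.0]
ft_force: [1.2, 1.2, 0.4]
grip_width: 0.0852
grasp_force: 0.0
```

>>> carry_out(
  plan=[
    {"dx": -35,"dy": 10,"dz": 0,"twist": 0,"fingers": -1},
    {"dx": -70,"dy": 20,"dz": 0,"twist": 0,"fingers": -1},
    {"dx": -105,"dy": 30,"dz": 0,"twist": 0,"fingers": -1},
    {"dx": -135,"dy": 40,"dz": 0,"twist": 0,"fingers": -1},
    {"dx": -135,"dy": 40,"dz": 0,"twist": 0,"fingers": -1},
  ],
)

```text
clock: 0.98
eef_pos: [0.59, -0.3158, 0.2284]
tool_rot: [0.709, 0.705, -0.001, -0.0]
ft_force: [-1.1, 1.2, -0.7]
grip_width: 0.0854
grasp_force: 0.0
```

```bash
python3 - <<'E'
from h import *
w0=load('w0')
g=cv2.cvtColor(w0['image'],cv2.COLOR_RGB2GRAY); m=np.zeros(g.shape,bool); m[195:240,203:242]=g[195:240,203:242]<100
p=np.argwhere(m)[:,::-1]; q=np.array([onz(w0,*x,.008) for x in p])[:,:2]; print('ring mean',q.mean(0),'min',q.min(0),'max',q.max(0))
w=cam('wrist','w1'); print(w['eye'],bot.get_obs()['eef_pos'])
for t in [(.624,-.17,.056),(.607,-.226,.056)]: print(proj(w,t))
cv2.imwrite('pics/z1.png',cv2.resize(w['image'][130:330,130:400,::-1],None,fx=2.9,fy=2.9,interpolation=cv2.INTER_CUBIC))
E
```

```text
ring mean [ 0.44964793 -0.06914955] min [ 0.43167404 -0.08304024] max [ 0.47053858 -0.05416349]
[ 0.5906938  -0.23071707  0.37102245] [ 0.58964554 -0.3130351   0.22873866]
[287.5057294   43.21160191]
[270.46770075 100.57314588]
```

View pics/z1.png

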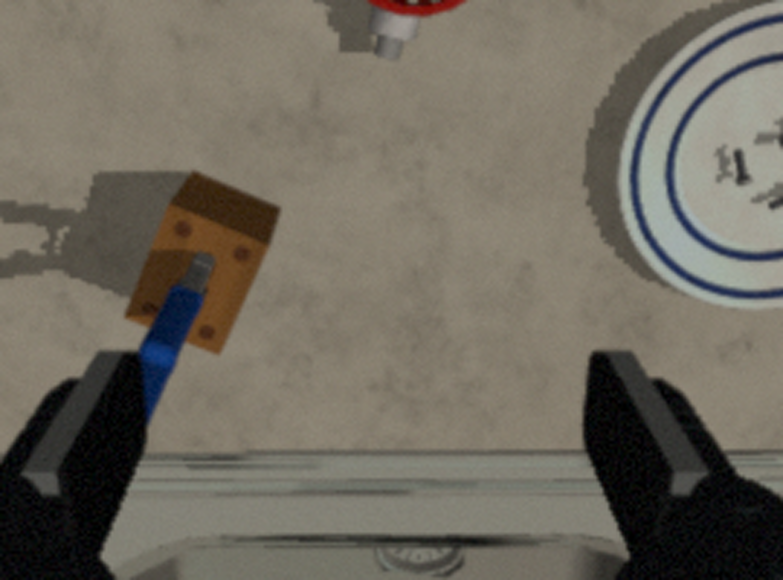

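The wrist view shows the block with four holes at z1 (182,230), (240,254), (207,332) and (150,308). The case lies above this crop, so I'll view that part of the same picture.

```bash
python3 - <<'E'
from h import *
w=load('w1')
P=np.array([onz(w,130+x/2.9,130+y/2.9,.05) for x,y in [(182,230),(240,254),(207,332),(150,308)]]); print(P,P.mean(0))
cv2.imwrite('pics/z2.png',cv2.resize(w['image'][0:140,210:350,::-1],None,fx=4.2,fy=4.2,interpolation=cv2.INTER_CUBIC))
E
```

```text
[[ 0.50852045 -0.35753847  0.05      ]
 [ 0.53372293 -0.36929312  0.05      ]
 [ 0.51598955 -0.40884331  0.05      ]
 [ 0.49051866 -0.39621466  0.05      ]] [ 0.5121879  -0.38297239  0.05      ]
```

View pics/z2.png

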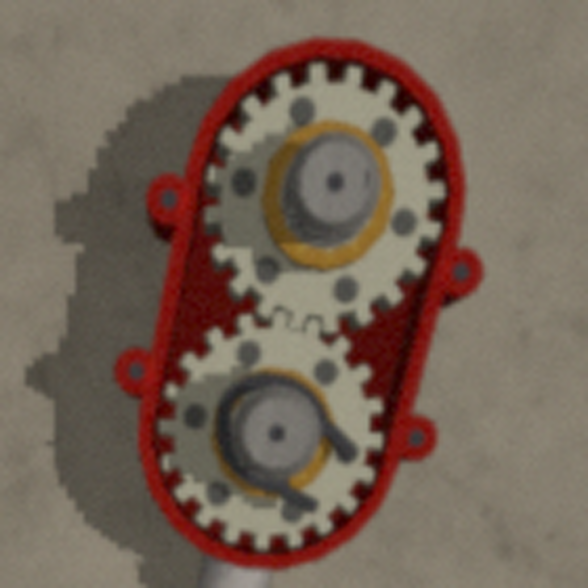

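The loose axle is the upper one, at z2 (335,182) (+y). The lower one at (277,433) already has the dark ring. Next I'll compute the axle position and the moves.

```bash
cat >> h.py <<'E'
def plan(x,y,z,yaw):
    "shift in tool axes (mm) and twist (deg) from measured pose; yaw = world angle of tool y"
    o=bot.get_obs(); M=R.from_quat(o['tool_rot']).as_matrix(); d=M.T@(np.array([x,y,z])-o['eef_pos'])*1e3
    cur=np.degrees(np.arctan2(M[1,1],M[0,1])); tw=-((yaw-cur+180)%360-180)
    print('clock',o['clock'],'tcp',o['eef_pos'].round(4),'yaw',cur.round(2),'tilt z',M[:,2].round(4),'shift',d.round(1),'twist',round(tw,1),'j',o['joint_pos'].round(2),'w',o['grip_width'].round(4),'g',o['grasp_force'])
E
python3 - <<'E'
from h import *
w=load('w1'); a=onz(w,289.8,43.3,.056);b=onz(w,276,103.1,.056); print(a,b,np.linalg.norm(a-b),np.degrees(np.arctan2(*(a-b)[[1,0]])))
plan(.5115,-.3835,.231,67.5)
E
```

```text
[ 0.62638976 -0.17009523  0.056     ] [ 0.61318942 -0.22867736  0.056     ] 0.060050936001633096 77.3015900584648Traceback (most recent call last):
  File "<stdin>", line 3, in <module>
  File "h.py", line 32, in plan
    print('clock',o['clock'],'tcp',o['eef_pos'].round(4),'yaw',cur.round(2),'tilt z',M[:,2].round(4),'shift',d.round(1),'twist',round(tw,1),'j',o['joint_pos'].round(2),'w',o['grip_width'].round(4),'g',o['grasp_force'])
                                                                                                                                                                            ^^^^^^^^^^^^^^^^^^^^^
AttributeError: 'float' object has no attribute 'round'
```

>>> carry_out(
  plan=[
    {"dx": -15,"dy": -16,"dz": 0,"twist": -7,"fingers": -1},
    {"dx": -30,"dy": -32,"dz": 0,"twist": -14,"fingers": -1},
    {"dx": -45,"dy": -48,"dz": 0,"twist": -21,"fingers": -1},
    {"dx": -60,"dy": -64,"dz": 0,"twist": -28,"fingers": -1},
    {"dx": -73,"dy": -78,"dz": 0,"twist": -35,"fingers": -1},
  ],
)

```text
clock: 1.45
eef_pos: [0.5109, -0.3824, 0.2313]
tool_rot: [0.459, 0.889, 0.0, -0.0]
ft_force: [-0.4, -0.4, -0.1]
grip_width: 0.0852
grasp_force: 0.0
```

>>> carry_out(
  plan=[
    {"dx": 0,"dy": 0,"dz": 0,"twist": -7,"fingers": -1},
    {"dx": 0,"dy": 0,"dz": 0,"twist": -14,"fingers": -1},
    {"dx": 0,"dy": 0,"dz": 0,"twist": -21,"fingers": -1},
    {"dx": 0,"dy": 0,"dz": 0,"twist": -28,"fingers": -1},
    {"dx": 0,"dy": 0,"dz": 0,"twist": -32.5,"fingers": -1},
  ],
)

```text
clock: 1.87
eef_pos: [0.5118, -0.3816, 0.2314]
tool_rot: [0.192, 0.981, 0.0, -0.0]
ft_force: [-0.8, -0.2, -0.3]
grip_width: 0.0856
grasp_force: 0.0
```

```bash
sed -i "s/o\['grip_width'\].round(4)/round(o['grip_width'],4)/" h.py; python3 - <<'E'
from h import *
w=cam('wrist','w2')
plan(.5115,-.3835,.104,67.5)
for s in blobs(mblue(w),30): print(s[0],s[1],np.round(ends(s[3]),1).tolist())
u=np.array([np.cos(np.radians(67.5)),np.sin(np.radians(67.5)),0])
for sg in(-1,1): print(proj(w,np.array([.5115,-.3835,.146])+sg*u*.018),proj(w,np.array([.5115,-.3835,.095])+sg*u*.016))
# block holes
E
```

```text
clock 1.9167 tcp [ 0.5119 -0.3816  0.2313] yaw 67.93 tilt z [-5.e-04  8.e-04 -1.e+00] shift [ -0.5  -2.  127.3] twist 0.4 j [-0.64  0.53  0.43  1.47  0.   -0.26] w 0.0855 g 0.0
176 [235  47  30  18] [[249.5, 54.9], [264.0, 48.1], [235.7, 61.4]]
156 [241  72  30  11] [[255.3, 76.9], [270.4, 73.7], [240.8, 79.9]]
228 [228 182  18  27] [[236.3, 194.9], [243.2, 182.1], [229.8, 206.9]]
182 [263 183  16  27] [[271.7, 197.0], [265.3, 182.4], [277.0, 209.0]]
[232.83403233 203.99749714] [238.32065269 187.72128071]
[272.28995077 204.22334822] [267.59602833 187.89506227]
```

The sleeves are where predicted, to within about 1 mm. I'll descend and close gently.

>>> carry_out(
  plan=[
    {"dx": -0.5,"dy": -1,"dz": 30,"twist": 0,"fingers": -1},
    {"dx": -0.5,"dy": -1,"dz": 60,"twist": 0,"fingers": -1},
    {"dx": -0.5,"dy": -1,"dz": 90,"twist": 0,"fingers": -1},
    {"dx": -0.5,"dy": -1,"dz": 115,"twist": 0,"fingers": -1},
    {"dx": -0.5,"dy": -1,"dz": 127,"twist": 0,"fingers": -1},
  ],
)

```text
clock: 2.33
eef_pos: [0.51, -0.3813, 0.1001]
tool_rot: [0.195, 0.981, 0.002, -0.003]
ft_force: [-0.4, -0.3, -0.8]
grip_width: 0.0853
grasp_force: 0.0
```

>>> carry_out(
  plan=[
    {"dx": 0,"dy": 0,"dz": 0,"twist": 0,"fingers": -0.3},
    {"dx": 0,"dy": 0,"dz": 0,"twist": 0,"fingers": -0.15},
    {"dx": 0,"dy": 0,"dz": 0,"twist": 0,"fingers": -0.05},
    {"dx": 0,"dy": 0,"dz": 0,"twist": 0,"fingers": 0},
    {"dx": 0,"dy": 0,"dz": 0,"twist": 0,"fingers": 0},
  ],
)

```text
clock: 2.75
eef_pos: [0.5137, -0.3846, 0.1071]
tool_rot: [0.195, 0.981, -0.001, 0.002]
ft_force: [0.2, 1.4, 5.2]
grip_width: 0.0429
grasp_force: 6.8
```

>>> carry_out(
  plan=[
    {"dx": 0,"dy": 0,"dz": 0,"twist": 0,"fingers": 0.03},
    {"dx": 0,"dy": 0,"dz": -3,"twist": 0,"fingers": 0.03},
    {"dx": 0,"dy": 0,"dz": -8,"twist": 0,"fingers": 0.03},
    {"dx": 0,"dy": 0,"dz": -16,"twist": 0,"fingers": 0.03},
    {"dx": 0,"dy": 0,"dz": -25,"twist": 0,"fingers": 0.03},
  ],
)

```text
clock: 3.17
eef_pos: [0.5116, -0.384, 0.1294]
tool_rot: [0.195, 0.981, 0.0, -0.001]
ft_force: [0.5, 0.1, -1.1]
grip_width: 0.0414
grasp_force: 6.5
```

>>> carry_out(
  plan=[
    {"dx": 0,"dy": 0,"dz": -10,"twist": 0,"fingers": 0.03},
    {"dx": 0,"dy": 0,"dz": -20,"twist": 0,"fingers": 0.03},
    {"dx": 0,"dy": 0,"dz": -30,"twist": 0,"fingers": 0.03},
    {"dx": 0,"dy": 0,"dz": -40,"twist": 0,"fingers": 0.03},
    {"dx": 0,"dy": 0,"dz": -50,"twist": 0,"fingers": 0.03},
  ],
)

```text
clock: 3.58
eef_pos: [0.5122, -0.3842, 0.1807]
tool_rot: [0.195, 0.981, -0.0, 0.0]
ft_force: [-0.3, 1.0, -2.3]
grip_width: 0.0413
grasp_force: 6.5
```

```bash
python3 - <<'E'
from h import *
w=cam('wrist','w3'); s=cam('side','d3');c=cam('scene','s3')
plan(.45,-.2,.22,90)
cv2.imwrite('pics/z3.png',np.hstack([w['image'][:,:,::-1][:,130:390],cv2.resize(s['image'][80:180,230:330,::-1],(384,384)),])[:, :800])
o=bot.get_obs()['eef_pos']
t=o-np.array([0,0,.096]); print('tips exp',proj(w,t),proj(s,t),proj(c,t))
E
```

```text
clock 3.7333 tcp [ 0.5128 -0.3846  0.1808] yaw 67.5 tilt z [ 0.0022 -0.0017 -1.    ] shift [128.5 146.5 -39.7] twist -22.5 j [-0.64  0.55  0.33  1.35  0.   -0.25] w 0.0413 g 6.48622703331057
tips exp [254.52579554 200.43710292] [290.15542923 143.76782155] [366.3619932  231.25678491]
```

View pics/z3.png

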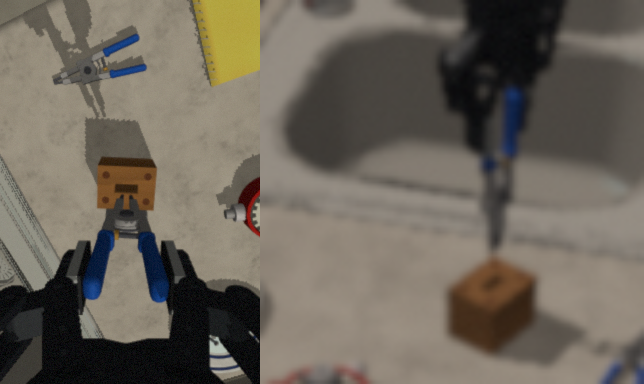

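The pliers are out of the block, gripped at 41 mm, with the tips where expected (wrist about (255,197)). Next I'll move to look at the ring.

>>> carry_out(
  plan=[
    {"dx": 8,"dy": 22,"dz": -10,"twist": 0,"fingers": 0.03},
    {"dx": 18,"dy": 52,"dz": -20,"twist": 0,"fingers": 0.03},
    {"dx": 30,"dy": 84,"dz": -20,"twist": 0,"fingers": 0.03},
    {"dx": 41,"dy": 116,"dz": -20,"twist": 0,"fingers": 0.03},
    {"dx": 52,"dy": 148,"dz": -20,"twist": 0,"fingers": 0.03},
  ],
)

```text
clock: 4.15
eef_pos: [0.52, -0.226, 0.1987]
tool_rot: [0.195, 0.981, 0.0, -0.001]
ft_force: [0.4, 0.1, -1.6]
grip_width: 0.0412
grasp_force: 6.5
```

>>> carry_out(
  plan=[
    {"dx": 11,"dy": 32,"dz": 0,"twist": -5,"fingers": 0.03},
    {"dx": 22,"dy": 64,"dz": 0,"twist": -10,"fingers": 0.03},
    {"dx": 34,"dy": 96,"dz": 0,"twist": -15,"fingers": 0.03},
    {"dx": 46,"dy": 128,"dz": 0,"twist": -20,"fingers": 0.03},
    {"dx": 53,"dy": 150,"dz": 0,"twist": -22.5,"fingers": 0.03},
  ],
)

```text
clock: 4.57
eef_pos: [0.5282, -0.0656, 0.1987]
tool_rot: [-0.003, 1.0, 0.001, -0.001]
ft_force: [0.4, -0.5, -0.3]
grip_width: 0.0415
grasp_force: 6.5
```

```bash
python3 - <<'E'
from h import *
w=cam('wrist','w4'); plan(.5,-.07,.2,90); print(w['eye'],proj(w,(.45,-.07,.008)))
u,v=proj(w,(.45,-.07,.008)).astype(int)
u0,v0=max(u-75,0),max(v-60,0)
print(u0,v0); cv2.imwrite('pics/z4.png',cv2.resize(w['image'][v0:v0+150,u0:u0+150,::-1],None,fx=4,fy=4,interpolation=cv2.INTER_CUBIC))
E
```

```text
clock 4.6167 tcp [ 0.5287 -0.0623  0.1987] yaw 90.54 tilt z [-0.0013  0.0042 -1.    ] shift [28.7 -7.4 -1.3] twist 0.5 j [-0.12  0.32  0.03  1.28  0.   -0.13] w 0.0418 g 6.466624812455848
[ 0.44382666 -0.06578606  0.34158889] [251.21895242 111.14244617]
176 51
```

View pics/z4.png

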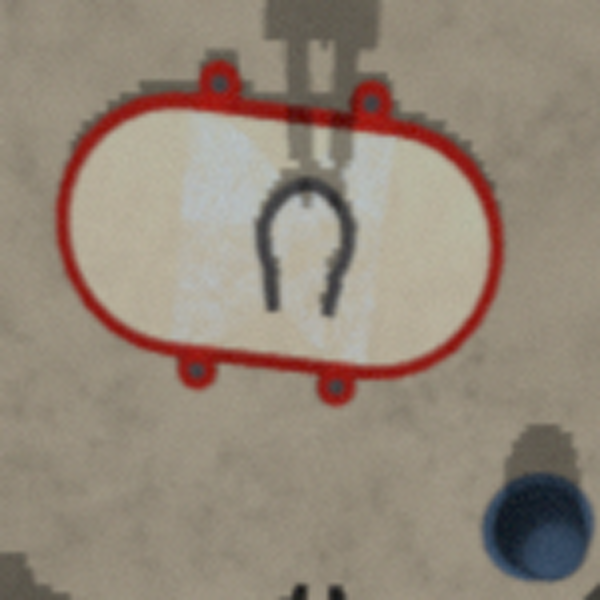

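The ring's back is at z4 (307,180), with ear ends at (273,310) and (328,315). The gap faces +x. The pliers' tips show at the bottom, about (317,590).

```bash
python3 - <<'E'
from h import *
w=load('w4'); im=w['image'].astype(int); g=im.sum(2)/3
m=np.zeros(g.shape,bool); m[94:132,236:268]=g[94:132,236:268]<115
for thr in (90,105,120):
    m[94:132,236:268]=g[94:132,236:268]<thr
    b=max(blobs(m,20),key=lambda s:s[0]); p=np.argwhere(b[3])[:,::-1]
    q=np.array([onz(w,*x,.008)[:2] for x in p]); print(thr,len(q),q.min(0),q.max(0))
    e=q[q[:,0]>q[:,0].max()-.011]; ym=e[:,1].mean(); L,Rr=e[e[:,1]<ym],e[e[:,1]>ym]
    pts=[]
    for s in(L,Rr): print('  ear',s.mean(0),s.max(0)[0], np.polyfit(s[:,0],s[:,1],1)[0]); pts.append(s.mean(0))
    d=pts[1]-pts[0]; print('  mid',np.mean(pts,0),'sep',np.linalg.norm(d),'axis deg',np.degrees(np.arctan2(-d[0],d[1])))
    f=q[q[:,0]<q[:,0].min()+.022]; print('  front mean',f.mean(0), 'min y/max y at widest',f[:,1].min(),f[:,1].max())
E
```

```text
90 203 [ 0.43205023 -0.08329654] [ 0.47058967 -0.05593772]
  ear [ 0.46379014 -0.07958397] 0.4683379930716683 0.08691662739612607
  ear [ 0.46463761 -0.06127231] 0.470589670312623 -0.19871627391925842
  mid [ 0.46421387 -0.07042814] sep 0.018331261209847148 axis deg -2.6497633406797965
  front mean [ 0.44076055 -0.06888628] min y/max y at widest -0.08329653586035803 -0.05593771810045311
105 257 [ 0.43204337 -0.08335491] [ 0.47059653 -0.05483697]
  ear [ 0.46470348 -0.07950698] 0.4695138923905837 0.12890240267204248
  ear [ 0.46497262 -0.06130073] 0.4705965318203211 -0.19278679027328635
  mid [ 0.46483805 -0.07040385] sep 0.018208238767488283 axis deg -0.8469369683350216
  front mean [ 0.44121729 -0.06900798] min y/max y at widest -0.0833549139417837 -0.05483697155788752
120 332 [ 0.43091999 -0.08336959] [ 0.47059653 -0.05478143]
  ear [ 0.46444275 -0.07924963] 0.4695138923905837 0.016806268290357324
  ear [ 0.46534825 -0.06136116] 0.4705965318203211 -0.21336005047473708
  mid [ 0.4648955 -0.0703054] sep 0.017911376544120082 axis deg -2.897786937496502
  front mean [ 0.43969241 -0.0686617 ] min y/max y at widest -0.08336959344507103 -0.05478143055573209
```

>>> carry_out(
  plan=[
    {"dx": 12,"dy": -1,"dz": 10,"twist": 1,"fingers": 0.03},
    {"dx": 30,"dy": -3,"dz": 28,"twist": 2,"fingers": 0.03},
    {"dx": 48,"dy": -5,"dz": 45,"twist": 3,"fingers": 0.03},
    {"dx": 60,"dy": -6,"dz": 58,"twist": 4,"fingers": 0.03},
    {"dx": 64,"dy": -6,"dz": 64,"twist": 4,"fingers": 0.03},
  ],
)

```text
clock: 5.03
eef_pos: [0.4612, -0.0744, 0.1329]
tool_rot: [0.035, 0.999, 0.0, -0.003]
ft_force: [-1.4, 1.0, -1.4]
grip_width: 0.0414
grasp_force: 6.4
```

```bash
python3 - <<'E'
from h import *
w=cam('wrist','w5');s=cam('side','d5');c=cam('scene','s5'); plan(.4645,-.0703,.128,86.5)
o=bot.get_obs();M=R.from_quat(o['tool_rot']).as_matrix(); t=o['eef_pos']+M[:,2]*.097; print('tip',t)
for n,k in(('w',w),('d',s),('c',c)):print(n,proj(k,t),'gap',proj(k,(.4645,-.0703,.008)))
f=lambda k,u,v,r:cv2.resize(k['image'][v-r:v+r,u-r:u+r,::-1],(400,400),interpolation=cv2.INTER_CUBIC)
a=proj(w,t).astype(int);b=proj(s,t).astype(int);d=proj(c,t).astype(int);print(a,b,d)
cv2.imwrite('pics/z5.png',np.vstack([np.hstack([f(w,*a,40),f(s,*b,25)])]))
cv2.imwrite('pics/z5c.png',f(c,*d,25))
E
```

```text
clock 5.1833 tcp [ 0.4653 -0.0747  0.1353] yaw 86.0 tilt z [-0.e+00  1.e-04 -1.e+00] shift [1.1 4.4 7.3] twist -0.5 j [-0.16  0.25 -0.24  1.08  0.   -0.09] w 0.0417 g 6.453134556213627
tip [ 0.46533425 -0.074729    0.03826981]
w [254.58682474 204.69859722] gap [258.75892825 193.74631592]
d [281.16019118 225.96081519] gap [280.8372853 234.7590766]
c [238.94559216 217.49785692] gap [237.62210261 226.75439761]
[254 204] [281 225] [238 217]
```

View pics/z5.png

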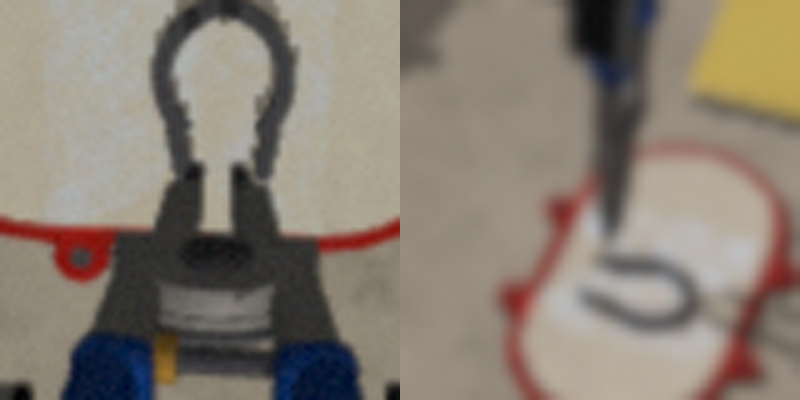

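In the last view the tips are at wrist (257.3,198) and the gap at about (258.5,194), so the tips sit roughly over the gap. In the side view the tip end is at (282.3,229). I'll triangulate.

```bash
python3 - <<'E'
from h import *
w=load('w5');s=load('d5');c=load('s5')
print(tri(w,(257.3,196.5),s,(282.2,229)))
for z in(.030,.034,.038): print(z,onz(w,257.3,196,z)+[.0025,0,0], onz(s,282.2,229,z))
w4=load('w4'); print('w4 tips',onz(w4,255.2,197,.1))
g=c['image'].sum(2)//3; print(g[208:232,228:250])
g=s['image'].sum(2)//3; print(g[216:236,274:292])
E
```

```text
(array([ 0.46088991, -0.07183872,  0.02999437]), np.float64(0.001532580713720759))
0.03 [ 0.46207763 -0.07168541  0.03      ] [ 0.46165369 -0.07216525  0.03      ]
0.034 [ 0.46074749 -0.07162678  0.034     ] [ 0.4608786 -0.0685797  0.034    ]
0.038 [ 0.45941736 -0.07156815  0.038     ] [ 0.46010352 -0.06499416  0.038     ]
w4 tips [ 0.52643983 -0.06496836  0.1       ]
[[ 84  83  80  81  80  94 107 102 101 116 136 121 103 110 154 177 181 184
  188 188 188 188]
 [ 87  87  87 101 107 121 126 108  99 114 131 121 102 112 164 183 183 185
  185 188 188 188]
 [105 104 115 139 154 161 148 120 103 105 125 117 104 111 165 184 184 187
  187 189 188 188]
 [130 147 161 173 183 185 164 126 102 104 121 114 101 111 163 183 185 186
  188 186 188 187]
 [168 180 188 187 189 187 165 129 105 101 115 113 101 112 163 184 186 187
  187 187 188 185]
 [188 190 189 191 190 189 169 133 105 109 119 111 100 115 166 182 184 186
  185 185 186 184]
 [189 190 189 189 191 190 181 147 112 111 121 115 102 119 167 182 182 185
  185 186 186 184]
 [189 188 189 190 191 190 187 165 122 105 132 124 103 127 169 181 185 186
  18
[... 2304 characters left out ...]
176 175 172 171 171 171]
 [114  86  76 106 145 169 156 111  77 106 151 174 180 179 177 175 176 176]
 [124  99  90 121 156 177 167 122  94 127 160 175 178 178 179 179 180 181]
 [126 103 105 136 162 175 167 133 120 149 169 175 175 176 179 181 181 181]
 [117 104 120 148 164 170 163 143 142 161 172 170 170 174 181 184 182 183]
 [108 108 135 158 166 164 151 137 137 147 153 150 152 158 169 177 180 181]
 [103 119 147 162 167 159 138 117 106 108 111 112 114 121 135 151 165 173]
 [109 136 158 167 169 165 150 132 113  99  97  97  98  99 108 119 134 151]
 [123 150 166 172 172 172 173 166 152 141 139 138 135 134 135 126 115 120]
 [144 164 174 173 165 166 174 175 172 172 174 172 171 170 169 158 133 107]]
```

>>> carry_out(
  plan=[
    {"dx": 0.3,"dy": 1.5,"dz": 0,"twist": 0,"fingers": 0},
    {"dx": 0.3,"dy": 1.5,"dz": 6,"twist": 0,"fingers": 0},
    {"dx": 0.3,"dy": 1.5,"dz": 13,"twist": 0,"fingers": 0},
    {"dx": 0.3,"dy": 1.5,"dz": 18,"twist": 0,"fingers": 0},
    {"dx": 0.3,"dy": 1.5,"dz": 20,"twist": 0,"fingers": 0},
  ],
)

```text
clock: 5.6
eef_pos: [0.4645, -0.0729, 0.1142]
tool_rot: [0.035, 0.999, 0.0, -0.001]
ft_force: [-0.1, -0.2, -2.3]
grip_width: 0.0426
grasp_force: 6.3
```

```bash
python3 - <<'E'
from h import *
camera('scene');camera('scene')
w=cam('wrist','w6'); s=cam('side','d6'); plan(.4647,-.073,.107,86.5); print(bot.get_obs()['ft_force'])
u,v=proj(w,(.4645,-.0703,.008)); print(u,v); u,v=int(u),int(v)
g=w['image'].sum(2)//3; print(v-14,u-16);print(g[v-14:v+12,u-16:u+17])
E
```

```text
clock 5.8 tcp [ 0.465  -0.0731  0.1152] yaw 86.0 tilt z [-2.e-04  1.e-04 -1.e+00] shift [0.3 0.1 8.2] twist -0.5 j [-0.16  0.27 -0.27  1.03  0.   -0.09] w 0.0426 g 6.327974677551538
[-0.45284678 -0.44180164 -1.61117761]
257.32966105519074 196.03304445405664
182 241
[[156  81  58  63  65  83 124 170 159 113 108 105 121 164 168 167 171 167
  158 114 121 158 161 169 162 130 109  67  60  65  70 117 175]
 [158  96  63  63  66  88 124 170 164 127 116 103 121 163 166 169 171 169
  161 115 126 168 170 171 164 115  95  67  62  64  69 115 170]
 [161 111  64  60  61  75 122 170 164 129 119 107 122 165 167 173 173 170
  162 115 124 168 170 166 158 110  85  65  61  63  82 132 175]
 [162 116  67  62  57  63 101 158 158 129 125 106 120 162 169 174 176 173
  164 116 124 166 163 128 117 101  69  63  61  64  96 150 176]
 [166 132  73  64  62  59  82 118 135 154 152 111 106 122 137 167 174 175
  161 116 125 168 156 111 105  94  55  62  65  66 103 170 177]
 [174 149  84  62  64  66  60  85 122 163 156 112 102 115 130 167 176 174
  161 114 123 164 156 113  97  71  56  60  63  76 117 173 176]
 [174 163 11
[... 2028 characters left out ...]
8 170 170 176]
 [171 167 162 162 161 148  81  48  46  45  45  46  52  71 126 169 174 174
  157  69  50  45  44  49  49  54 105 166 170 171 170 173 174]
 [167 164 163 163 162 146  77  46  47  45  41  43  51  70 127 168 174 174
  155  69  48  42  46  46  44  51  87 147 171 175 172 177 177]
 [162 164 163 161 157 125  64  49  48  48  47  47  49  72 125 164 170 174
  155  69  44  41  47  46  45  52  73 128 173 175 176 174 180]
 [161 164 161 163 150  95  53  49  47  45  47  48  54  78 130 160 166 168
  155  66  44  46  44  48  46  51  62 116 170 173 174 176 180]
 [162 161 165 163 143  80  52  48  44  46  49  46  49  83 138 160 165 164
  150  67  44  42  46  44  49  48  53  99 162 174 173 173 176]]
```

>>> carry_out(
  plan=[
    {"dx": 1.8,"dy": 0,"dz": 0,"twist": 0,"fingers": 0},
    {"dx": 1.8,"dy": 0,"dz": 2,"twist": 0,"fingers": 0},
    {"dx": 1.8,"dy": 0,"dz": 4,"twist": 0,"fingers": 0},
    {"dx": 1.8,"dy": 0,"dz": 6,"twist": 0,"fingers": 0},
    {"dx": 1.8,"dy": 0,"dz": 6,"twist": 0,"fingers": 0},
  ],
)

```text
clock: 6.22
eef_pos: [0.4628, -0.0729, 0.1089]
tool_rot: [0.035, 0.999, 0.0, -0.0]
ft_force: [-1.1, -0.6, -1.3]
grip_width: 0.0428
grasp_force: 6.3
```

>>> carry_out(
  plan=[
    {"dx": 0,"dy": 0,"dz": 0.5,"twist": 0,"fingers": 0},
    {"dx": 0,"dy": 0,"dz": 1,"twist": 0,"fingers": 0},
    {"dx": 0,"dy": 0,"dz": 1.5,"twist": 0,"fingers": 0},
    {"dx": 0,"dy": 0,"dz": 1.5,"twist": 0,"fingers": 0},
    {"dx": 0,"dy": 0,"dz": 1.5,"twist": 0,"fingers": 0},
  ],
)

```text
clock: 6.63
eef_pos: [0.4631, -0.073, 0.1078]
tool_rot: [0.035, 0.999, -0.0, -0.0]
ft_force: [1.2, -0.6, -1.4]
grip_width: 0.0425
grasp_force: 6.3
```

>>> carry_out(
  plan=[
    {"dx": 0,"dy": 0,"dz": 0.5,"twist": 0,"fingers": 0},
    {"dx": 0,"dy": 0,"dz": 1,"twist": 0,"fingers": 0},
    {"dx": 0,"dy": 0,"dz": 1.5,"twist": 0,"fingers": 0},
    {"dx": 0,"dy": 0,"dz": 1.5,"twist": 0,"fingers": 0},
    {"dx": 0,"dy": 0,"dz": 1.5,"twist": 0,"fingers": 0},
  ],
)

```text
clock: 7.05
eef_pos: [0.4631, -0.073, 0.1063]
tool_rot: [0.035, 0.999, 0.0, -0.0]
ft_force: [-0.3, 0.6, -1.4]
grip_width: 0.0428
grasp_force: 6.3
```

>>> carry_out(
  plan=[
    {"dx": 0,"dy": 0,"dz": 0.5,"twist": 0,"fingers": 0},
    {"dx": 0,"dy": 0,"dz": 1,"twist": 0,"fingers": 0},
    {"dx": 0,"dy": 0,"dz": 1,"twist": 0,"fingers": 0},
    {"dx": 0,"dy": 0,"dz": 1,"twist": 0,"fingers": 0},
    {"dx": 0,"dy": 0,"dz": 1,"twist": 0,"fingers": 0},
  ],
)

```text
clock: 7.47
eef_pos: [0.4631, -0.073, 0.1053]
tool_rot: [0.035, 0.999, -0.0, 0.0]
ft_force: [0.8, 0.4, -1.4]
grip_width: 0.0425
grasp_force: 6.3
```

>>> carry_out(
  plan=[
    {"dx": 0,"dy": 0,"dz": 0.5,"twist": 0,"fingers": 0},
    {"dx": 0,"dy": 0,"dz": 1,"twist": 0,"fingers": 0},
    {"dx": 0,"dy": 0,"dz": 1,"twist": 0,"fingers": 0},
    {"dx": 0,"dy": 0,"dz": 1,"twist": 0,"fingers": 0},
    {"dx": 0,"dy": 0,"dz": 1,"twist": 0,"fingers": 0},
  ],
)

```text
clock: 7.88
eef_pos: [0.4636, -0.073, 0.1048]
tool_rot: [0.035, 0.999, -0.0, 0.001]
ft_force: [-1.4, 0.3, 5.3]
grip_width: 0.0426
grasp_force: 6.8
```

```bash
python3 - <<'E'
from h import *
s=cam('side','d7');w=cam('wrist','w7');c=cam('scene','s7'); plan(.4647,-.073,.107,86.5); print(bot.get_obs()['ft_force'])
t=bot.get_obs()['eef_pos']-[0,0,.1013]
f=lambda k,u,v,r:cv2.resize(k['image'][v-r:v+r,u-r:u+r,::-1],(400,400),interpolation=cv2.INTER_CUBIC)
g=w['image'].sum(2)//3; print(g[180:206:2,238:278])
E
```

```text
clock 8.0333 tcp [ 0.4636 -0.073   0.1048] yaw 86.0 tilt z [ 1.2e-03 -2.0e-04 -1.0e+00] shift [-1.1  0.1 -2.2] twist -0.5 j [-0.16  0.28 -0.29  1.    0.   -0.09] w 0.0426 g 6.9492717752291355
[ 0.2398436  -0.25530811  6.01793096]
[[181 182 163 109  75  61  56  47  71 102 104 105 104 109 127 170 177 176
  173 181 180 164 115 104 106 104 108 124 164 154  95  69  67  67  78 127
  177 183 182 177]
 [180 176 164 102  65  62  63  56  89 102 105 107 106 104 111 138 173 178
  180 180 168 153 109 101 102 106 107 122 155 152 105  65  62  63  85 131
  174 176 178 181]
 [185 175 169 134  70  59  64  56  83 101 105 104 103 104 104 129 175 182
  178 169 113 106 105 102 103 102 108 122 159 156 106  61  63  67  78 122
  173 181 177 178]
 [179 182 176 145  80  66  57  55  79 102 106 102 104 106 106 127 176 180
  178 168 113 105 107 105 104 105 101 104 107 106  83  63  66  69  83 134
  171 175 177 177]
 [177 174 173 161  84  60  55  45  59  96 102 101 104 101 105 127 172 178
  183 169 126 111 107 108 106 105 105 104 105  96  64  64  64  66  93 149
  172 174 177 181]
 [183 181 175 167 121  70  59  62  
[... 601 characters left out ...]
 175 175 169
  175 167 162 170]
 [164 164 165 166 170 167 150  77  60  64  62  75 124 154  89  47  61 116
  173 181 182 165 100  56  76 129 148  77  62  61  67  97 153 169 169 171
  170 164 164 166]
 [164 165 165 165 166 165 156 100  66  59  61  61  94  77  39  26  44 105
  172 181 178 160  60  25  24  42  60  48  62  64  86 132 162 173 169 175
  171 165 166 168]
 [165 168 172 167 174 175 175 145  76  56  49  51  51  49  45  42  57 105
  169 176 175 155  68  42  38  42  47  48  54  64 101 155 172 171 172 182
  175 165 163 163]
 [166 170 172 176 179 176 172 153  98  53  46  42  44  50  50  52  74 128
  169 171 168 153  71  42  45  47  46  46  45  67 114 162 166 170 176 177
  172 163 164 162]]
```

```bash
python3 - <<'E'
from h import *
w=load('w7'); print(w['eye'])
print('tip near edge',onz(w,258,197.3,.007),onz(w,258,197.3,.005))
g=w['image'].sum(2)/3
# back of ring outer edge along column 257, and ear ends
print(g[150:170,255:260].mean(1).round(), proj(w,(.4322,-.0690,.009)),onz(w,257,160,.009))
u=proj(w,(.4645,-.0703,.008)); print(u)
# ear ends: columns beyond tips
print(g[196:216,240:250].round().astype(int)); print(g[196:216,262:272].round().astype(int))
E
```

```text
[ 0.37906937 -0.06662037  0.24751115]
tip near edge [ 0.46238718 -0.06971434  0.007     ] [ 0.46308002 -0.06974007  0.005     ]
[ 78. 102. 108. 108. 107. 107. 107. 108. 107. 107. 107. 107. 107. 107.
 106.  85.  60.  53.  57.  58.] [256.60730441 166.6898313 ] [ 0.42609678 -0.06822915  0.009     ]
[257.54433356 199.77362427]
[[166 165 169 163 131  65  62  65  67  87]
 [164 166 172 168 131  71  62  62  66  82]
 [165 166 170 167 150  77  60  65  62  75]
 [165 166 168 169 158  92  65  60  63  71]
 [165 166 166 165 157 100  67  59  61  61]
 [165 167 175 170 157 106  68  55  54  55]
 [172 167 174 176 175 146  77  56  49  51]
 [174 178 175 178 179 160  81  51  47  46]
 [173 177 179 177 172 154  99  53  46  42]
 [179 178 179 179 166 149  97  51  45  51]
 [177 179 175 170 163 147  87  52  44  45]
 [181 178 174 164 160 144  81  50  50  45]
 [175 169 165 164 157 125  65  40  46  49]
 [167 164 163 164 150  97  51  49  48  48]
 [156 157 159 157 145  81  50  50  48  49]
 [ 90  91  94  92  87  51  44  46  48  48]
 [ 49  53  52  53  51  48  46  46  50  46]
 [ 45  47  45  46  47  48  44  47  48  47]
 
[... 246 characters left out ...]
10 159 171]
 [ 24  42  60  48  62  65  87 133 162 173]
 [ 30  37  48  53  58  64  84 138 168 173]
 [ 38  42  47  49  54  64 102 155 173 172]
 [ 46  46  50  47  49  62 108 163 169 171]
 [ 46  47  46  46  46  67 115 162 167 170]
 [ 43  46  47  49  50  70 118 160 162 169]
 [ 49  48  44  52  48  57  95 157 166 168]
 [ 49  48  48  49  49  49  80 143 166 172]
 [ 51  49  45  49  47  49  75 134 173 170]
 [ 46  47  46  52  48  49  62 111 167 169]
 [ 46  46  43  48  47  51  52 101 168 174]
 [ 40  47  45  42  47  47  49  78 132 164]
 [ 47  46  48  46  50  46  48  56  79  96]
 [ 36  41  44  46  49  51  43  45  46  53]
 [ 31  30  41  42  48  51  49  50  45  45]
 [ 24  31  39  44  47  48  47  51  52  46]]
```

>>> carry_out(
  plan=[
    {"dx": 0,"dy": 0,"dz": -0.8,"twist": 0,"fingers": 0},
    {"dx": 0,"dy": 0,"dz": -1.2,"twist": 0,"fingers": 0.05},
    {"dx": 0,"dy": 0,"dz": -1.7,"twist": 0,"fingers": 0.1},
    {"dx": 0,"dy": 0,"dz": -2.2,"twist": 0,"fingers": 0.15},
    {"dx": 0,"dy": 0,"dz": -2.2,"twist": 0,"fingers": 0.15},
  ],
)

```text
clock: 8.45
eef_pos: [0.4629, -0.0726, 0.1063]
tool_rot: [0.035, 0.999, 0.0, -0.0]
ft_force: [-0.2, 1.5, 1.6]
grip_width: 0.0366
grasp_force: 9.4
```

>>> carry_out(
  plan=[
    {"dx": 0,"dy": 0,"dz": -0.5,"twist": 0,"fingers": 0.2},
    {"dx": 0,"dy": 0,"dz": -0.8,"twist": 0,"fingers": 0.24},
    {"dx": 0,"dy": 0,"dz": -1.2,"twist": 0,"fingers": 0.28},
    {"dx": 0,"dy": 0,"dz": -1.4,"twist": 0,"fingers": 0.3},
    {"dx": 0,"dy": 0,"dz": -1.4,"twist": 0,"fingers": 0.3},
  ],
)

```text
clock: 8.87
eef_pos: [0.4628, -0.0732, 0.1076]
tool_rot: [0.035, 0.999, -0.0, -0.0]
ft_force: [-0.3, 1.2, -0.6]
grip_width: 0.0303
grasp_force: 13.9
```

>>> carry_out(
  plan=[
    {"dx": 0,"dy": 0,"dz": -0.3,"twist": 0,"fingers": 0.35},
    {"dx": 0,"dy": 0,"dz": -0.6,"twist": 0,"fingers": 0.4},
    {"dx": 0,"dy": 0,"dz": -0.9,"twist": 0,"fingers": 0.45},
    {"dx": 0,"dy": 0,"dz": -1.0,"twist": 0,"fingers": 0.5},
    {"dx": 0,"dy": 0,"dz": -1.0,"twist": 0,"fingers": 0.5},
  ],
)

```text
clock: 9.28
eef_pos: [0.4629, -0.0732, 0.1087]
tool_rot: [0.035, 0.999, -0.0, -0.0]
ft_force: [0.2, 0.4, -1.1]
grip_width: 0.0222
grasp_force: 34.3
```

```bash
python3 - <<'E'
from h import *
w=cam('wrist','w8'); plan(.4647,-.073,.107,86.5); print(bot.get_obs()['ft_force'])
g=w['image'].sum(2)//3; print(g[160:216:2,232:284])
E
```

```text
clock 9.3333 tcp [ 0.463  -0.0731  0.1087] yaw 85.99 tilt z [-4.e-04 -3.e-04 -1.e+00] shift [-1.7  0.2  1.7] twist -0.5 j [-0.16  0.27 -0.29  1.01 -0.   -0.09] w 0.0219 g 34.34356362791732
[ 0.64153546  0.73957876 -1.15478283]
[[178 182 180 ... 184 183 171]
 [187 182 176 ... 172 178 167]
 [181 178 177 ... 180 177 162]
 ...
 [173 175 165 ... 163 164 161]
 [167 166 161 ... 163 163 162]
 [160 162 152 ... 161 162 165]]
```

>>> carry_out(
  plan=[
    {"dx": 0,"dy": 0,"dz": -1,"twist": 0,"fingers": 0.5},
    {"dx": 0,"dy": 0,"dz": -3,"twist": 0,"fingers": 0.5},
    {"dx": 0,"dy": 0,"dz": -6,"twist": 0,"fingers": 0.5},
    {"dx": 0,"dy": 0,"dz": -10,"twist": 0,"fingers": 0.5},
    {"dx": 0,"dy": 0,"dz": -15,"twist": 0,"fingers": 0.5},
  ],
)

```text
clock: 9.75
eef_pos: [0.463, -0.073, 0.1242]
tool_rot: [0.035, 0.999, 0.0, -0.0]
ft_force: [-0.1, -0.3, -2.1]
grip_width: 0.0221
grasp_force: 34.3
```

>>> carry_out(
  plan=[
    {"dx": 0,"dy": 0,"dz": -8,"twist": 0,"fingers": 0.5},
    {"dx": 0,"dy": 0,"dz": -18,"twist": 0,"fingers": 0.5},
    {"dx": 0,"dy": 0,"dz": -30,"twist": 0,"fingers": 0.5},
    {"dx": 0,"dy": 0,"dz": -42,"twist": 0,"fingers": 0.5},
    {"dx": 0,"dy": 0,"dz": -52,"twist": 0,"fingers": 0.5},
  ],
)

```text
clock: 10.17
eef_pos: [0.4635, -0.073, 0.1776]
tool_rot: [0.035, 0.999, -0.0, 0.001]
ft_force: [0.8, 0.0, -1.7]
grip_width: 0.0219
grasp_force: 34.3
```

```bash
python3 - <<'E'
from h import *
w=cam('wrist','w9');d=cam('side','d9'); plan(.627,-.17,.17,86.5); print(bot.get_obs()['ft_force'])
f=lambda k,u,v,r:cv2.resize(k['image'][v-r:v+r,u-r:u+r,::-1],(400,400),interpolation=cv2.INTER_CUBIC)
t=bot.get_obs()['eef_pos']-[0,0,.1]; b=proj(d,t).astype(int); print(t,proj(w,t),b)
cv2.imwrite('pics/z9.png',np.hstack([f(w,255,190,50),f(d,*b,25)]))
E
```

```text
clock 10.2667 tcp [ 0.4647 -0.0732  0.1784] yaw 86.0 tilt z [ 4.8e-03 -8.0e-04 -1.0e+00] shift [-168.6  -85.2    9.2] twist -0.5 j [-0.16  0.21 -0.18  1.18 -0.   -0.09] w 0.022 g 34.35062340460718
[ 0.34809114 -0.46055715 -1.9126319 ]
[ 0.46472969 -0.07322994  0.07838429] [254.51512389 199.456847  ] [281 215]
```

View pics/z9.png

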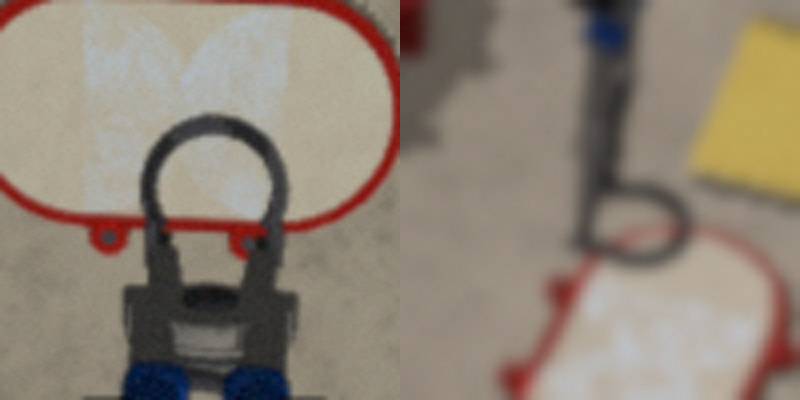

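The ring is carried level and round; its hole centre is at wrist pixel (258.6,187.5). Next I'll move over the ringless axle, staying high.

>>> carry_out(
  plan=[
    {"dx": -10,"dy": -5,"dz": 0,"twist": 0,"fingers": 0.5},
    {"dx": -28,"dy": -13,"dz": 0,"twist": 0,"fingers": 0.5},
    {"dx": -48,"dy": -23,"dz": 0,"twist": 0,"fingers": 0.5},
    {"dx": -68,"dy": -33,"dz": 0,"twist": 0,"fingers": 0.5},
    {"dx": -88,"dy": -43,"dz": 0,"twist": 0,"fingers": 0.5},
  ],
)

```text
clock: 10.68
eef_pos: [0.5484, -0.1224, 0.1755]
tool_rot: [0.035, 0.999, 0.0, -0.0]
ft_force: [0.5, 0.2, -1.6]
grip_width: 0.0222
grasp_force: 34.4
```

>>> carry_out(
  plan=[
    {"dx": -20,"dy": -10,"dz": 0,"twist": 0,"fingers": 0.5},
    {"dx": -40,"dy": -19,"dz": 0,"twist": 0,"fingers": 0.5},
    {"dx": -60,"dy": -28,"dz": 0,"twist": 0,"fingers": 0.5},
    {"dx": -80,"dy": -38,"dz": 0,"twist": 0,"fingers": 0.5},
    {"dx": -92,"dy": -44,"dz": 0,"twist": 0,"fingers": 0.5},
  ],
)

```text
clock: 11.1
eef_pos: [0.638, -0.1734, 0.1747]
tool_rot: [0.035, 0.999, -0.0, -0.0]
ft_force: [0.3, -0.5, -2.2]
grip_width: 0.022
grasp_force: 34.4
```

```bash
cat > m.py <<'E'
from h import *
import sys
camera('scene'); camera('scene'); camera('scene')
w=cam('wrist',sys.argv[1]); plan(.64,-.1725,.178,86); o=bot.get_obs(); print(o['ft_force'].round(2))
zr=o['eef_pos'][2]-.1017
print('ring c',onz(w,258.6,187.5,zr)-[0,0,0],'axle est px',proj(w,(.6264,-.1701,.056)))
h=hsv(w); im=w['image'].astype(int); g=im.sum(2)//3
print('gray'); np.set_printoptions(linewidth=250,threshold=10**6)
print(g[150:214:2,236:284])
E
python3 m.py wa
```

```text
clock 11.3 tcp [ 0.6359 -0.1721  0.1748] yaw 85.99 tilt z [-2.3e-03  8.0e-04 -1.0e+00] shift [-4.1 -0.1 -3.2] twist -0.0 j [-0.26  0.59  0.39  1.37  0.   -0.19] w 0.0221 g 34.37585797975771
[-0.69  0.36 -1.95]
ring c [ 0.62638389 -0.16802138  0.07306127] axle est px [256.34566482 182.79269373]
gray
[[ 43  40  42  39  34  49  60  85  93  74  62  57  57  64  76 106 107 105  85  74  75  68  76  97 103 111 104  67  63  59  56  65  90  99  82  63  47  44  60  61  60  57  58  52  54  68  88  89]
 [ 45  47  48  42  43  65 102 110 109 104  82  75  92  99 102 104 102 104 107 106 107 105 107 101 107 104 105 102  98  89  75  91 107 108 104  81  48  47  53  63  62  62  60  61  62  59  66  87]
 [ 64  73  72  64  58  63  79 108 109 106 107 106 105 107 106 107 108 108 105 108 106  90  72  63  66  69  91 106 110 107 106 106 107 104  86  71  63  60  66  66  74  64  52  63  65  62  63  68]
 [149 148 118  81  74  93 117 151 152 116 105 108 107 108 109 110 105 109 107 105  91  60  55  55  55  56  67  97 107 107 107 106 108 110 119 142 120  81  99 144 158 139  85  45  55  62  63  62]
 [161 169 165 158 15
[... 4740 characters left out ...]
3  64  62  67  62  61  59  62  68  77  72  54  52  52  49  51  54  48  59  76 110 139 142 138 142 140 142 140 140]
 [143 140 128  74  60  64  50  53  48  47  53  49  52  62  96 123 116 116 115 114 117 113 114 113 115 121 134 134 131 115  62  47  50  52  50  51  52  70 111 136 141 143 142 144 138 137 141 138]
 [133 120 113  77  61  58  52  47  50  51  51  52  51  56  82  97 107 105 108 106 103 107 107 112 118 126 136 140 128  83  48  48  49  50  52  50  54  78 123 140 139 139 139 142 139 140 136 139]
 [ 67  53  48  55  55  49  49  49  49  56  47  49  51  50  49  41  33  30  30  25  23  30  28  28  33  33  41  49  60  59  49  48  49  51  51  54  56  63  92 101 110 122 124 136 141 139 140 138]]
```

The axle's centre dot is at wrist (256.2,182.3), which agrees with the earlier axle estimate. I'll refine the ring's hole centre from w9 with a radial edge fit.

```bash
cat > fit.py <<'E'
from h import *
from scipy.ndimage import map_coordinates
def hole(w,zr,angs,c=(258.5,187.5)):
    g=w['image'].sum(2)/3.; pts=[]
    for a in np.radians(angs):
        r=np.arange(8,22,.1); v=map_coordinates(g,[c[1]-r*np.sin(a),c[0]+r*np.cos(a)],order=1)
        k=np.argmin(np.gradient(v)); pts.append(onz(w,c[0]+r[k]*np.cos(a),c[1]-r[k]*np.sin(a),zr)[:2])
    P=np.array(pts); A=np.c_[2*P,np.ones(len(P))]; s=np.linalg.lstsq(A,(P**2).sum(1),rcond=None)[0]
    rr=np.linalg.norm(P-s[:2],axis=1); return s[:2],np.median(rr),rr.std(),rr
if __name__=='__main__':
    w=load('w9'); c,r,sd,rr=hole(w,.178-.1017+.002,range(-15,196,10)); print(c,r,sd,(rr*1e3).round(1)); print(proj(w,(*c,.0763)), w['eye'],w['att'])
    wa=load('wa'); print('axle',onz(wa,256.2,182.3,.056),wa['eye'],wa['att'])
    # same ring seen now: via camera-relative pixel
    print('ring now',onz(wa,*proj(w,(*c,.0783)),.1748-.0997),bot.get_obs()['eef_pos'])
E
python3 fit.py
```

```text
[ 0.45255237 -0.06908306] 0.01350520159592496 0.0001783926694385873 [13.5 13.6 13.4 13.7 13.4 13.6 13.  13.5 13.2 13.4 13.4 13.5 13.1 13.7
 13.6 13.5 13.5 13.6 13.5 13.4 13.5 13.1]
[257.95535512 186.4435009 ] [ 0.37892959 -0.06660711  0.32024135] [0.72106631 0.67249257 0.11398934 0.12175198]
axle [ 0.6258714  -0.17021182  0.056     ] [ 0.55246286 -0.16625723  0.31737509] [0.72151612 0.67243025 0.11301924 0.12032748]
ring now [ 0.62528542 -0.16856697  0.0751    ] [ 0.63590879 -0.17212715  0.17476127]
```

>>> carry_out(
  plan=[
    {"dx": -0.7,"dy": -1.6,"dz": 0,"twist": 0,"fingers": 0.5},
    {"dx": -0.7,"dy": -1.6,"dz": 3,"twist": 0,"fingers": 0.5},
    {"dx": -0.7,"dy": -1.6,"dz": 6,"twist": 0,"fingers": 0.5},
    {"dx": -0.7,"dy": -1.6,"dz": 8,"twist": 0,"fingers": 0.5},
    {"dx": -0.7,"dy": -1.6,"dz": 8,"twist": 0,"fingers": 0.5},
  ],
)

```text
clock: 11.72
eef_pos: [0.6365, -0.1736, 0.1673]
tool_rot: [0.035, 0.999, 0.0, -0.001]
ft_force: [0.6, -0.1, -1.5]
grip_width: 0.0221
grasp_force: 34.4
```

```bash
cat > chk.py <<'E'
from fit import *
import sys
for i in range(4): camera('scene')
w=cam('wrist',sys.argv[1]); o=bot.get_obs(); plan(.64,-.1725,.1457,86); print(o['ft_force'].round(2))
w9=load('w9'); px=proj(w9,(.45255,-.06908,.0783)); zr=o['eef_pos'][2]-.0997
rc=onz(w,*px,zr); 
g=w['image'].sum(2)/3.; u,v=proj(w,(.6259,-.1702,.056)); y0,x0=int(v)-6,int(u)-6
s=g[y0:y0+13,x0:x0+13]; wt=np.clip(112-s,0,None); print(s.round().astype(int)); yy,xx=np.mgrid[0:13,0:13]
n,l=cv2.connectedComponents((s<112).astype(np.uint8)); lab=l[np.unravel_index(np.argmin(np.where(np.hypot(yy-6,xx-6)<4,s,999)),s.shape)]; m=l==lab
du,dv=x0+(wt*m*xx).sum()/(wt*m).sum(),y0+(wt*m*yy).sum()/(wt*m).sum()
ax=onz(w,du,dv,.056); print('dot',du,dv,'axle',ax,'ring',rc,'delta mm',(ax-rc)[:2]*1e3,'npix',m.sum())
E
python3 chk.py wb
```

```text
clock 11.9667 tcp [ 0.6373 -0.1739  0.1681] yaw 86.0 tilt z [ 3.e-04 -1.e-04 -1.e+00] shift [-2.6  1.6 22.4] twist 0.0 j [-0.27  0.59  0.38  1.35  0.   -0.2 ] w 0.0217 g 34.37208890682086
[ 0.34  0.07 -1.56]
[[ 95 120 127 129 131 130 131 132 129 129 131 128 123]
 [119 132 129 134 131 130 130 132 131 132 127 132 130]
 [130 133 135 134 133 134 132 132 131 133 132 133 132]
 [129 131 129 131 132 132 129 129 130 131 134 134 132]
 [125 129 126 127 129 122 110 110 120 131 132 131 134]
 [126 127 127 128 121  99  78  79  88 109 127 128 130]
 [129 129 129 127 121  87  69  67  76 104 128 126 128]
 [130 130 131 130 123  97  74  68  80 114 127 129 127]
 [127 131 129 132 126 120  96  94 102 125 133 130 131]
 [130 128 131 130 128 130 122 126 127 130 129 131 132]
 [127 134 126 131 132 132 129 129 129 131 129 130 128]
 [118 127 131 131 131 130 127 131 130 132 130 131 127]
 [110 122 129 133 130 129 128 128 131 131 129 129 131]]
dot 257.74037735849055 183.23169811320756 axle [ 0.62604273 -0.17003101  0.056     ] ring [ 0.62624684 -0.16993233  0.06841627] delta mm [-0.20410607 -0.09867572] npix 19
```

Ring and axle agree to within 0.3 mm, so I'll descend in stages.

>>> carry_out(
  plan=[
    {"dx": 0,"dy": 0,"dz": 2,"twist": 0,"fingers": 0.5},
    {"dx": 0,"dy": 0,"dz": 5,"twist": 0,"fingers": 0.5},
    {"dx": 0,"dy": 0,"dz": 8,"twist": 0,"fingers": 0.5},
    {"dx": 0,"dy": 0,"dz": 10,"twist": 0,"fingers": 0.5},
    {"dx": 0,"dy": 0,"dz": 10,"twist": 0,"fingers": 0.5},
  ],
)

```text
clock: 12.38
eef_pos: [0.6367, -0.1739, 0.1569]
tool_rot: [0.035, 0.999, 0.0, -0.001]
ft_force: [0.3, -0.4, -1.5]
grip_width: 0.0218
grasp_force: 34.4
```

```bash
python3 chk.py wc
```

```text
clock 12.6333 tcp [ 0.6373 -0.174   0.158 ] yaw 86.0 tilt z [ 3.e-04 -1.e-04 -1.e+00] shift [-2.6  1.7 12.3] twist 0.0 j [-0.27  0.6   0.36  1.33  0.   -0.2 ] w 0.0221 g 34.37211209326051
[ 0.5   0.25 -1.86]
[[ 81 104 119 124 129 130 127 129 129 131 125 118  90]
 [106 125 129 129 131 130 130 131 130 132 130 129 121]
 [124 132 132 135 131 131 132 133 133 132 131 131 131]
 [131 136 133 135 135 135 133 135 135 132 133 133 132]
 [130 130 130 129 130 132 130 128 132 133 134 134 134]
 [126 129 130 128 128 124 105  96 104 125 134 131 135]
 [129 130 128 127 116  88  76  73  80 111 128 128 130]
 [132 130 130 126 121  86  69  70  73  98 125 129 126]
 [132 132 132 130 126  95  74  72  76 104 124 130 127]
 [131 132 131 130 126 120 108  97 105 122 130 134 133]
 [132 131 131 132 128 128 125 124 125 129 132 132 132]
 [129 131 134 133 130 131 130 129 130 132 129 129 130]
 [122 130 129 132 132 131 129 132 133 130 130 131 129]]
dot 257.8101351351351 185.99121621621623 axle [ 0.62593369 -0.17013202  0.056     ] ring [ 0.62629569 -0.17001752  0.05833016] delta mm [-0.36199955 -0.11450968] npix 21
```

>>> carry_out(
  plan=[
    {"dx": 0.3,"dy": 0,"dz": 2,"twist": 0,"fingers": 0.5},
    {"dx": 0.3,"dy": 0,"dz": 4,"twist": 0,"fingers": 0.5},
    {"dx": 0.3,"dy": 0,"dz": 6,"twist": 0,"fingers": 0.5},
    {"dx": 0.3,"dy": 0,"dz": 7,"twist": 0,"fingers": 0.5},
    {"dx": 0.3,"dy": 0,"dz": 7,"twist": 0,"fingers": 0.5},
  ],
)

```text
clock: 13.05
eef_pos: [0.6366, -0.1739, 0.1504]
tool_rot: [0.035, 0.999, 0.0, -0.0]
ft_force: [0.3, 0.3, -1.7]
grip_width: 0.022
grasp_force: 34.4
```

>>> carry_out(
  plan=[
    {"dx": 0,"dy": 0,"dz": 1.5,"twist": 0,"fingers": 0.5},
    {"dx": 0,"dy": 0,"dz": 3,"twist": 0,"fingers": 0.5},
    {"dx": 0,"dy": 0,"dz": 4.5,"twist": 0,"fingers": 0.5},
    {"dx": 0,"dy": 0,"dz": 5,"twist": 0,"fingers": 0.5},
    {"dx": 0,"dy": 0,"dz": 5,"twist": 0,"fingers": 0.5},
  ],
)

```text
clock: 13.47
eef_pos: [0.6367, -0.1739, 0.1456]
tool_rot: [0.035, 0.999, 0.0, -0.0]
ft_force: [-0.1, 0.4, -1.8]
grip_width: 0.0219
grasp_force: 34.4
```

```bash
python3 chk.py wd | tail -3; python3 - <<'E'
from fit import *
w=load('wd'); d=load('w9')
# has the ring kept its place in the wrist image? compare ring columns/rows (sides)
g=[x['image'].sum(2)/3 for x in(d,w)]
for r in(184,188,192): print([k[r,236:282].round().astype(int).tolist() for k in g])
o=bot.get_obs(); print(o['eef_pos'],o['ft_force'])
E
```

```text
[130 131 131 132 133 129 134 132 131 129 130 131 130]
 [122 128 131 132 131 132 132 132 133 132 133 129 132]]
dot 257.9775928297055 190.07234314980795 axle [ 0.62594802 -0.17008605  0.056     ] ring [ 0.62600136 -0.16999028  0.04632423] delta mm [-0.05334018 -0.09576686] npix 21
[[168, 166, 168, 154, 91, 43, 43, 51, 107, 161, 164, 163, 164, 160, 162, 161, 161, 169, 169, 171, 168, 168, 172, 167, 169, 169, 171, 176, 176, 174, 173, 172, 174, 171, 169, 159, 118, 71, 63, 66, 100, 157, 163, 166, 165, 163], [165, 166, 166, 154, 102, 62, 46, 45, 56, 72, 70, 66, 68, 78, 95, 119, 125, 132, 132, 133, 130, 131, 131, 134, 130, 129, 120, 87, 85, 81, 78, 77, 76, 74, 81, 75, 60, 53, 64, 66, 101, 160, 165, 166, 163, 168]]
[[169, 170, 168, 154, 74, 42, 42, 62, 116, 158, 164, 165, 161, 162, 161, 161, 163, 161, 160, 164, 164, 166, 167, 169, 171, 174, 173, 177, 175, 177, 173, 173, 174, 172, 171, 166, 130, 68, 60, 63, 84, 138, 161, 163, 162, 161], [100, 89, 95, 95, 69, 46, 44, 43, 53, 63, 62, 64, 65, 77, 93, 126, 127, 130, 131, 129, 124, 107, 97, 101, 116, 128, 131, 117, 90, 85, 86, 81, 76, 72, 69, 75, 59, 45, 61, 69, 89, 140, 165, 167, 166, 166]]
[[160, 157, 157, 147, 111, 66, 40, 40, 63, 111, 158, 161, 164, 162, 161, 159, 156, 162, 162, 164, 164, 164, 165, 165, 164, 165, 167, 173, 177, 177, 178, 180, 178, 176, 162, 132, 60, 57, 60, 74, 108, 157, 161, 165, 163, 163], [90, 88, 87, 87, 82, 48, 45, 41, 41, 49, 59, 59, 77, 120, 129, 133, 130, 131, 133, 128, 118, 101, 91, 104, 122, 131, 128, 121, 89, 78, 82, 74, 68, 72, 67, 56, 39, 52, 63, 74, 114, 160, 166, 168, 168, 169]]
[ 0.63696136 -0.17397647  0.14602423] [-0.07615867 -1.30261519 -2.05338618]
```

```bash
python3 -c "
from workcell import job_done; print(job_done())"
```

```text
the job is handed in; nothing more can be done
None
```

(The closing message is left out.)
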